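# Unbolt the tape dispenser and hold its sprung cover open for a roll change

### The arm

A 7-joint arm with a two-finger parallel gripper is mounted at the origin on the work surface; the furniture and walls round the work are solid. World frame = base frame: x ahead of the robot, y to its left, z up, the work surface at z = 0. Lengths are in m, angles in rad, forces in N, time in s.
With the tool pointing down it reaches from about 0.425 to 0.925 m from the base axis. Payload 6.8 kg.
Tool frame: the origin (TCP) lies between the finger pads, 19 mm behind the fingertips; this is the grasp point; z points along the fingers, y is the line along which they close (so a half turn about z gives the same grasp; the last joint's range is limited). The gripper opens to 85 mm and grips with 20 to 120 N. Pads are 22 mm wide; open, the fingers measure 114 mm over their backs; the gripper's body (76 mm by 85 mm) begins 54 mm behind the grasp point. The pads swing forward as they close: fully open they stand 13 mm farther back than shut.
Start: joints at [1.185, 0.477, 0.022, 1.555, -0.011, 1.109, -0.083], TCP at [0.185, -0.649, 0.25] pointing down, gripper open.
Joint ranges: [-2.96, 2.96], [-0.34, 2.1], [-1.41, 1.46], [0.24, 2.44], [-1.37, 4.51], [0.17, 1.92], [-2.96, 2.96]. Speed limits (rad/s): [2.39, 2.39, 3.14, 3.14, 3.14, 3.14, 3.14].

### API

Orientations are given as a rotation vector (axis times angle).
In Python, from bench import r, imaging gives the robot as it stands.
- The arm moves only by the tool apply_moves, never from a script. Its argument "moves" is a list of rows, each a list of 2 entries, a list of its own where there are three numbers: the shift along the tool's x, y, z in cm, then the turn about the tool's z in rad. In form: [[[tx, ty, tz], roll], ...]. A call has 1 to 10 rows; each row is the pose to reach, as a shift and turn from the pose commanded when the call began, along the tool's axes at that moment; what a row does not reach only later rows make up. A row lasts 1/12 s, in which the tool goes at most 41.7 mm and 7.16 degrees, less where a joint would pass 70% of its speed; a pose out of reach is approached as far as the arm can. A call with a gripper value outside its range is refused whole. "claw" is the opening, from 0 (shut) to 1 (fully open), set as the call begins (left out, the last holds). The fingers move at their own pace and stop on an object; "grip_force" is the grip in N (left out, the last holds). Time passes only in rows, so rows that repeat a pose let the fingers close. It gives the time, the measured TCP pose, the force and the opening at its end, in the units of the state.
- r.get_obs(): the state, without advancing time (a new reading comes with each control period).
- imaging.grab_frame(name): name is "scene" or "top" or "wrist"; returns a dict with "frame" (384x512x3 uint8, blue, green, red), "intrinsics" (3x3 intrinsics, pixels), "T" (4x4, takes a point from camera to world coordinates). Camera axes: x right, y up, looking along -z (the intrinsics and any distortion apply to the point x, -y, -z); pixel columns grow to the right and rows downward; lengths in m; the calibration is good to about 2 mm. A picture is of the moment at which its call begins. There is no depth.
- r.hand_in(): hands the job in, once; it reports no verdict.
The state is a dict: "clock": time; "joints": joint angles; "qvel": joint speeds; "tau": joint torques, N m; "tcp_pos": TCP position; "orientation": TCP orientation; "contact_force": force on the tool from outside, world axes, zero at the start; "moment": the same for the moment, N m; "grip_width": finger opening in m.
Only numpy, scipy, OpenCV 4.12 (cv2) and the standard library are available. Lean on these libraries where they do the work, as an engineer would, in place of code of your own. Each camera call takes 0.05 s, during which the arm holds its last target. There are 200 camera calls.

### The job

The tape roll in the blue tape dispenser is to be changed: draw the slide bolt on its cover fully back out of the keeper, then lift the sprung cover by its handle until it stands 60 degrees open, measured from closed. It falls shut by itself, so finish while still holding it steady there by the handle, so that a colleague can change the roll with both hands. Leave everything else on the bench where it stands.

Things in the scene. Friction and masses are not known exactly. Their poses are not given: they have to be found in the camera images.
- dispenser: blue steel tape dispenser fixed to the bench, 220 (x) x 170 (y) x 130 mm on a dark foot plate 270 x 200 mm; origin: centre of the underside; x to the rear (hinge side), y to the left seen from the front, z up. An outfeed plate juts 45 mm from the front, 75 mm up. Its top is the blue cover, 178 mm wide, 222 mm from hinge to front edge, top face 136 mm above the bench when shut
- cover (a joint): angle of the cover, rad: 0 shut and level, grows as its front edge rises about the rear hinge, stop at 1.45. Gravity and a spring shut it from every angle (about 0.7 N m, near 3 N at the handle; up to a third more or less)
- cover_hinge (a point): mid-width point of the hinge axis, 110 mm behind the dispenser's origin, 130 mm above the bench; the axis runs along the dispenser's y
- cover_handle (a point): middle of the cover's bow handle: a bar along the dispenser's y near the front edge, black sleeve 15 mm thick, 72 mm long, between steel posts 104 mm apart, centre 40 mm above the cover's top face. With the cover shut it is 208 mm in front of the hinge axis and 46 mm above it; it turns with the cover, and can turn between fingers that keep pointing down
- bolt (a joint): travel of the steel slide bolt on the cover, m: 0 shot (rod through the keeper, a steel loop on the dispenser's right wall), 0.032 fully drawn; slides to the dispenser's +y (left), needs about 1.5 N and stays where left. The rod is clear of the keeper from 0.020; before that the cover is locked
- bolt_knob (a point): on the axis of the bolt's upright black knob, 16 mm thick, 26 mm high, 8 mm below its top; straps and rod lie 20 mm or more below this point. With the bolt shot it is 135 mm in front of the hinge axis, 36 mm right of mid width, 50 mm above the hinge axis; it moves with bolt and cover
- spare_roll: a full roll of brown packing tape lying flat, 116 mm across, 48 mm high; origin at the centre of its underside; a bystander
- small_carton: a small brown mailer carton, 77 x 102 x 63 mm; origin at the centre of its underside; a bystander
- mug: a white dotted mug, 82 mm across (114 mm with the handle), 91 mm high; origin at the centre of its underside; a bystander
- tape_measure: a yellow tape measure, 64 x 75 x 37 mm; origin at the centre of its underside; a bystander
- flat_carton: a flat brown mailer carton, 102 x 142 x 46 mm; origin at the centre of its underside; a bystander

How it is judged:
On the way, in this order (a step that is already met when the one before it is completed fails the run):
1. the bolt is drawn fully back (at least 27 of its 32 mm) with the cover still shut (value of joint bolt above 0.027 m and value of joint cover below 0.06 rad), for 0.1 s.
2. the cover has been lifted to 60 degrees (value of joint cover above 0.95 rad), for 0.1 s.
At the end, for the whole second after the job is handed in: The cover stands still (under 0.05 rad/s) at 60 degrees (1.047 rad), within 0.1 rad (about 5.7 degrees), carried by the fingers at the handle (TCP within 50 mm of the middle of the handle, more than 1 N on the fingers), with the bolt still drawn (at least 27 mm) (value of joint cover between 0.947 and 1.147 rad and velocity of joint cover between -0.05 and 0.05 rad/s and value of joint bolt above 0.027 m and contact force between the fingers and dispenser above 1 N and distance between the grasp point and cover_handle below 0.05 m); the arm keeps its last pose, push and grip.
It fails at once if a bystander is moved more than 20 mm (distance of any of spare_roll, small_carton, mug, tape_measure, flat_carton from where it was at the start of the episode above 0.02 m).
It also fails if it takes over 42 s, if anything falls off the work surface, if the arm or the gripper's body presses on something with over 40 N, if the wrist force passes 120 N, or if a joint passes its speed limit or range.

## Working session

There is one attempt and no reset: what is moved stays moved. The work goes in short steps, Python scripts to look and compute and a tool call to move; the robot and the scene stay as the last step left them, time stands still between calls to the robot, and variables do not carry over. Pictures are saved under pics/ and viewed, on a budget of 10 in all, crops included, one or two more only if the job needs it, and the job is handed in when it is done.

Besides the shell and the picture viewer there is one more tool, called after ">>>" as name([rows], argument=value, ...), one row to a line, values as JSON. apply_moves: Moves the arm, as the interface text tells. Its arguments: {"type":"object","properties":{"moves":{"type":"array","items":{"type":"array"}},"claw":{"type":"number"},"grip_force":{"type":"number"}},"required":["moves"]}

```bash
mkdir -p pics; python3 - <<'E'
from bench import r, imaging
import cv2,json,numpy as np,pickle
o=r.get_obs();print(o)
for n in("scene","top"):
    f=imaging.grab_frame(n);cv2.imwrite(f"pics/{n}0.png",f["frame"]);pickle.dump(f,open(n+"0.pkl","wb"));print(f["intrinsics"],f["T"],f.keys())
E
```

```text
{'clock': 0.0, 'joints': array([ 1.18490018,  0.47779689,  0.02234715,  1.55645956, -0.01152066,
        1.1092854 , -0.08309391]), 'qvel': array([-1.52923329e-03, -6.34978894e-05, -8.49494385e-05, -1.51091217e-04,
       -1.82077302e-04, -8.74512492e-04,  6.08215012e-04]), 'tau': array([-3.72219856e-04, -5.96460485e+01,  1.60767652e+00, -2.81200558e+01,
        1.24144141e-02,  9.44941188e-03, -1.62295657e-05]), 'tcp_pos': array([ 0.18494583, -0.64858783,  0.24902455]), 'orientation': array([-3.10956806e+00, -4.34730917e-01,  5.82084772e-04]), 'contact_force': array([-0.32964407,  0.46223544,  0.14970178]), 'moment': array([ 0.05777848, -0.06309663,  0.0288208 ]), 'grip_width': 0.085458171300308}
[[348.81491411   0.         255.67349859]
 [  0.         348.81491411 193.96774438]
 [  0.           0.           1.        ]] [[-4.36503885e-01  6.33931319e-01 -6.38432017e-01 -4.69203050e-01]
 [-8.99702370e-01 -3.07600896e-01  3.09705236e-01  3.55542691e-01]
 [-5.04120712e-05  7.09586338e-01  7.04618497e-01  1.21641372e+00]
 [ 0.00000000e+00  0.00000000e+00  0.00000000e+00  1.00000000e+00]] dict_keys(['frame', 'intrinsics', 'T'])
[[378.90312257   0.         254.81421579]
 [  0.         378.90312257 178.97328196]
 [  0.           0.           1.        ]] [[ 2.92469484e-02  9.95746768e-01 -8.73669855e-02  3.47612892e-01]
 [-9.99571617e-01  2.90392383e-02 -3.64773714e-03 -1.11071917e-01]
 [-1.09515175e-03  8.74362441e-02  9.96169516e-01  1.68541693e+00]
 [ 0.00000000e+00  0.00000000e+00  0.00000000e+00  1.00000000e+00]] dict_keys(['frame', 'intrinsics', 'T'])
```

View pics/scene0.png

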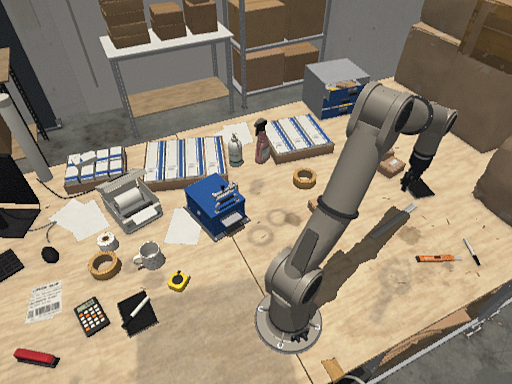

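```bash
python3 -c "
import cv2
a=cv2.imread('pics/top0.png');cv2.imwrite('pics/top0b.png',cv2.resize(a,(768,576),interpolation=cv2.INTER_CUBIC))"
```

```text
(no output)
```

View pics/top0.png

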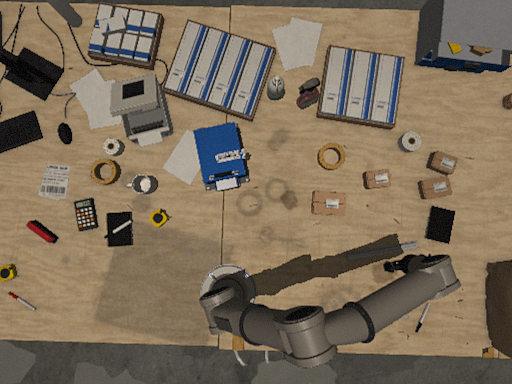

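The dispenser appears at scene px (215,205) and top px (221,155), with its front facing the robot. The bystanders are well off to the sides.

```bash
cat > h.py <<'E'
import numpy as np,cv2,pickle
def ray(f,u,v):
    K,T=f["intrinsics"],f["T"]
    d=np.array([(u-K[0,2])/K[0,0],-(v-K[1,2])/K[1,1],-1.]);return T[:3,3],T[:3,:3]@d
def plane(f,u,v,z):
    o,d=ray(f,u,v);return o+d*(z-o[2])/d[2]
def proj(f,p):
    K,T=f["intrinsics"],f["T"];c=T[:3,:3].T@(np.asarray(p)-T[:3,3]);return np.array([K[0,0]*c[0]/-c[2]+K[0,2],K[1,1]*-c[1]/-c[2]+K[1,2]])
E
python3 - <<'E'
from h import *
ims=[]
f=pickle.load(open("top0.pkl","rb"));g=f["frame"];h=cv2.cvtColor(g,cv2.COLOR_BGR2HSV)
m=cv2.inRange(h,(105,130,40),(125,255,255));m[:,:185]=0;m[:,260:]=0;m[:118]=0;m[200:]=0
m=cv2.morphologyEx(m,cv2.MORPH_OPEN,np.ones((3,3)))
c=max(cv2.findContours(m,0,2)[0],key=cv2.contourArea);rc=cv2.minAreaRect(c);print(rc)
for b in cv2.boxPoints(rc): print(b,plane(f,*b,.136))
ims.append(cv2.resize(g[110:200,180:265],(400,424),interpolation=2))
s=pickle.load(open("scene0.pkl","rb"))["frame"]
ims.append(cv2.resize(s[165:245,175:250],(398,424),interpolation=2))
cv2.imwrite("pics/c1.png",np.hstack(ims))
E
```

```text
((219.27926635742188, 151.92779541015625), (53.95655822753906, 43.211334228515625), 78.36637115478516)
[192.6772  129.86057] [0.68063745 0.15853147 0.136     ]
[235.00084 121.14689] [ 0.72253059 -0.0159273   0.136     ]
[245.88133 173.99503] [ 0.50296055 -0.06810097  0.136     ]
[203.5577  182.70871] [0.46199714 0.1043169  0.136     ]
```

View pics/c1.png

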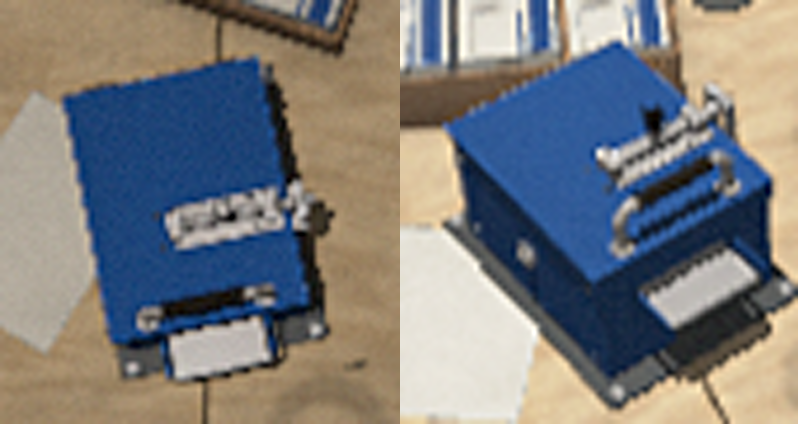

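```bash
cat >> h.py <<'E'
from scipy.spatial.transform import Rotation as R
def setpose(hx,hy,yaw):
    a=np.array([np.cos(yaw),np.sin(yaw),0]);b=np.array([-a[1],a[0],0]);h=np.array([hx,hy,.13]);z=np.array([0,0,1.])
    return dict(a=a,b=b,hinge=h,handle=h-.208*a+.046*z,knob=h-.135*a-.036*b+.05*z)
def rel(o,p): # cm in tool axes
    return R.from_rotvec(o["orientation"]).inv().apply(np.asarray(p)-o["tcp_pos"])*100
E
python3 - <<'E'
from h import *
from bench import r
D=setpose(.6999,.0709,np.arctan2(.0532,.2191));print(D)
for n in("top","scene"):
    f=pickle.load(open(n+"0.pkl","rb"));print(n,proj(f,D["knob"]),proj(f,D["handle"]))
o=r.get_obs();M=R.from_rotvec(o["orientation"]);print(M.as_matrix().round(3))
print("to knob hover",rel(o,D["knob"]+[0,0,.09]),"roll",[np.arctan2(M.inv().apply(D["b"]*s)[1],M.inv().apply(D["b"]*s)[0])-np.pi/2 for s in(1,-1)])
E
```

```text
{'a': array([0.97176387, 0.23595545, 0.        ]), 'b': array([-0.23595545,  0.97176387,  0.        ]), 'hinge': array([0.6999, 0.0709, 0.13  ]), 'handle': array([0.49777311, 0.02182127, 0.176     ]), 'knob': array([0.57720627, 0.00406252, 0.18      ])}
top [228.21310602 153.96474205] [223.15032354 173.62828644]
scene [223.16126932 185.6263613 ] [226.45285534 199.39357007]
[[ 0.962  0.274 -0.001]
 [ 0.274 -0.962  0.002]
 [-0.    -0.002 -1.   ]]
to knob hover [ 55.62475593 -52.01518915  -2.01056416] roll [np.float64(-3.1020121104379723), np.float64(0.039580543151821024)]
```

>>> apply_moves([
  [[2.8,-2.6,-0.2],0],
  [[5.6,-5.2,-0.4],0],
  [[8.4,-7.8,-0.6],0],
  [[11.2,-10.4,-0.8],0],
  [[14,-13,-1],0],
  [[16.8,-15.6,-1.2],0],
  [[19.6,-18.2,-1.4],0],
  [[22.4,-20.8,-1.6],0],
  [[25.2,-23.4,-1.8],0],
  [[28,-26,-2],0.04],
], claw=0.6)

```text
clock: 0.93
tcp_pos: [0.3834, -0.3205, 0.27]
orientation: [-3.119, -0.373, 0.0]
contact_force: [1.4, -0.2, -0.1]
grip_width: 0.0513
```

>>> apply_moves([
  [[2.8,-2.6,0],0],
  [[5.6,-5.2,0],0],
  [[8.4,-7.8,0],0],
  [[11.2,-10.4,0],0],
  [[14,-13,0],0],
  [[16.8,-15.6,0],0],
  [[19.6,-18.2,0],0],
  [[22.4,-20.8,0],0],
  [[25.2,-23.4,0],0],
  [[26.5,-27,0],0],
])

```text
clock: 1.77
tcp_pos: [0.5794, 0.0029, 0.2695]
orientation: [3.12, 0.369, 0.001]
contact_force: [0.3, -0.4, -0.2]
grip_width: 0.0514
```

```bash
python3 - <<'E'
from h import *
from bench import r,imaging
D=setpose(.6999,.0709,np.arctan2(.0532,.2191))
o=r.get_obs();print(o["clock"],o["joints"],o["tcp_pos"],o["grip_width"]);print(R.from_rotvec(o["orientation"]).as_matrix().round(3))
f=imaging.grab_frame("wrist");pickle.dump(f,open("w1.pkl","wb"));cv2.imwrite("pics/w1.png",f["frame"])
print(rel(o,D["knob"]),proj(f,D["knob"]),proj(f,D["handle"]),f["T"][:3,3])
E
```

```text
1.7667 [ 0.18273277  0.3276868  -0.37012256  1.74839024  0.13201663  1.08901116
 -1.56577766] [0.57938606 0.00293937 0.26948527] 0.051369625794682156
[[ 0.972  0.234  0.001]
 [ 0.234 -0.972 -0.   ]
 [ 0.001  0.    -1.   ]]
[-0.19339483 -0.16265696  8.94831817] [251.34410854 208.68018658] [206.54007528 292.33669377] [0.65802789 0.02230622 0.39347627]
```

View pics/w1.png

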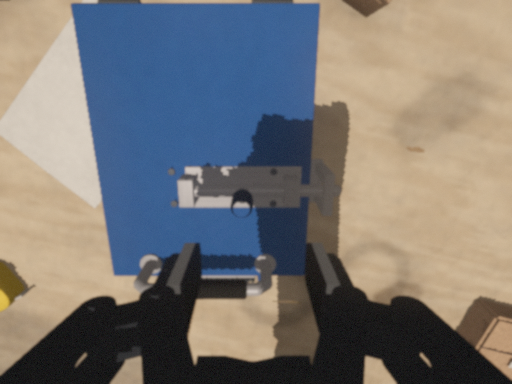

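```bash
python3 - <<'E'
from h import *
from bench import r
D=setpose(.6999,.0709,np.arctan2(.0532,.2191));f=pickle.load(open("w1.pkl","rb"));o=r.get_obs()
print(f["intrinsics"][0,0],proj(f,D["knob"]+[0,0,.008]))
for u,v,z in[(242,202,.188),(150,274,.176),(265,274,.176),(198,289,.176),(246,289,.176),(75,4,.136),(320,4,.136),(113,276,.136),(306,276,.136)]:
    p=plane(f,u,v,z);q=p-D["hinge"];print((u,v),p.round(4),"disp",(q@D["a"]).round(4),(q@D["b"]).round(4),rel(o,p).round(2))
E
```

```text
320.11955358945414 [251.28562877 212.8764724 ]
(242, 202) [0.5835 0.0121 0.188 ] disp -0.127 -0.0297 [0.43 0.37 8.18]
(150, 274) [0.5039 0.068  0.176 ] disp -0.1911 0.0434 [-5.92 -6.99  9.41]
(265, 274) [ 0.525  -0.0194  0.176 ] disp -0.1912 -0.0465 [-6.01  2.    9.35]
(198, 289) [0.4992 0.029  0.176 ] disp -0.2049 0.0066 [-7.32 -3.32  9.38]
(246, 289) [ 0.5082 -0.0081  0.176 ] disp -0.2049 -0.0315 [-7.36  0.49  9.36]
(75, 4) [0.6825 0.1582 0.136 ] disp 0.0037 0.0889 [ 13.6  -11.34  13.48]
(320, 4) [ 0.7232 -0.0108  0.136 ] disp 0.0034 -0.0849 [13.41  6.04 13.37]
(113, 276) [0.4654 0.1094 0.136 ] disp -0.2188 0.0928 [ -8.65 -11.93  13.43]
(306, 276) [ 0.5074 -0.0645  0.136 ] disp -0.219 -0.0862 [-8.83  5.97 13.32]
```

```bash
python3 - <<'E'
from h import *
from bench import r,imaging
D=setpose(.6999,.0709,np.arctan2(.0532,.2191))
f=imaging.grab_frame("wrist");pickle.dump(f,open("w2.pkl","wb"));cv2.imwrite("pics/w2.png",f["frame"])
o=r.get_obs();print(o["clock"],o["tcp_pos"],np.abs(o["qvel"]).max(),rel(o,D["knob"]),proj(f,D["knob"]+[0,0,.008]),proj(f,D["handle"]))
E
```

```text
1.8667 [0.5773794  0.01116651 0.26972185] 0.07893106422719573 [-0.19958643  0.72524196  8.96879326] [268.01153931 215.1729041 ] [220.20185963 293.56361485]
```

View pics/w2.png

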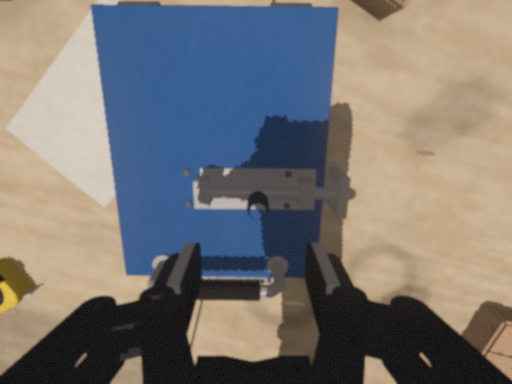

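```bash
python3 - <<'E'
from h import *
from bench import r
D=setpose(.6999,.0709,np.arctan2(.0532,.2191));f=pickle.load(open("w2.pkl","rb"));o=r.get_obs()
print(o["tcp_pos"])
for u,v,z in[(259,205,.188),(222,291,.176),(95,6,.136),(337,8,.136),(125,276,.136),(306,277,.136)]:
    p=plane(f,u,v,z);q=p-D["hinge"];print((u,v),p.round(4),"disp",(q@D["a"]).round(4),(q@D["b"]).round(4),rel(o,p).round(2))
E
```

```text
[0.5773794  0.01116651 0.26972185]
(259, 205) [0.5829 0.012  0.188 ] disp -0.1276 -0.0296 [0.55 0.09 8.17]
(222, 291) [0.5005 0.0209 0.176 ] disp -0.2056 -0.0015 [-7.22 -2.8   9.38]
(95, 6) [0.6819 0.158  0.136 ] disp 0.0031 0.0889 [ 13.74 -11.6   13.44]
(337, 8) [ 0.7228 -0.0097  0.136 ] disp 0.0033 -0.0837 [13.58  5.66 13.36]
(125, 276) [0.4652 0.1096 0.136 ] disp -0.219 0.093 [ -8.47 -12.24  13.42]
(306, 277) [ 0.5062 -0.0536  0.136 ] disp -0.2177 -0.0753 [-8.51  4.59 13.34]
```

>>> apply_moves([
  [[0.4,0.2,1.5],0],
  [[0.4,0.2,3.5],0],
  [[0.4,0.2,5.5],0],
  [[0.4,0.2,7],0],
  [[0.4,0.2,8],0],
  [[0.4,0.2,8.5],0],
  [[0.4,0.2,8.5],0],
  [[0.4,0.2,8.5],0],
])

```text
clock: 2.53
tcp_pos: [0.5817, 0.0015, 0.1855]
orientation: [-3.119, -0.373, -0.001]
contact_force: [-0.2, 0.2, 0.3]
grip_width: 0.051
```

>>> apply_moves([
  [[0,0,0],0],
  [[0,0,0],0],
  [[0,0,0],0],
  [[0,0,0],0],
  [[0,0,0],0],
  [[0,0,0],0],
], claw=0, grip_force=40)

```text
clock: 3.03
tcp_pos: [0.5806, 0.0079, 0.1865]
orientation: [-3.112, -0.379, -0.0]
contact_force: [-6.9, 12.9, 6.5]
grip_width: 0.0141
```

```bash
python3 - <<'E'
from h import *
from bench import r,imaging
o=r.get_obs();print(o["clock"],o["tcp_pos"],o["contact_force"],o["grip_width"],o["joints"])
f=imaging.grab_frame("wrist");cv2.imwrite("pics/w3.png",f["frame"])
E
```

```text
3.0333 [0.58055982 0.00789714 0.18646237] [-6.92404284 12.88161463  6.52422538] 0.014075158043340662 [ 0.16606395  0.4172444  -0.36234806  1.82815978  0.17237597  0.92713587
 -1.59980019]
```

View pics/w3.png

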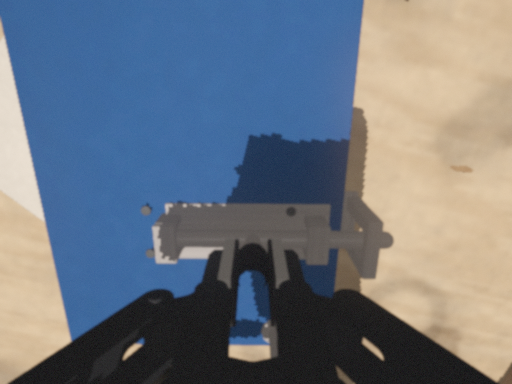

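>>> apply_moves([
  [[0,-0.5,0],0],
  [[0,-1,0],0],
  [[0,-1.5,0],0],
  [[0,-2,0],0],
  [[0,-2.5,0],0],
  [[0,-3,0],0],
  [[0,-3.4,0],0],
  [[0,-3.8,0],0],
  [[0,-4,0],0],
  [[0,-4,0],0],
])

```text
clock: 3.92
tcp_pos: [0.5729, 0.0397, 0.1866]
orientation: [3.118, 0.372, 0.004]
contact_force: [-0.9, -1.8, 6.3]
grip_width: 0.0142
```

>>> apply_moves([
  [[0,0,0],0],
  [[0,0,0],0],
  [[0,0,0],0],
])

```text
clock: 4.17
tcp_pos: [0.5729, 0.0397, 0.1866]
orientation: [3.118, 0.372, 0.004]
contact_force: [-1.4, -1.9, 5.9]
grip_width: 0.014
```

```bash
python3 - <<'E'
from h import *
from bench import r,imaging
o=r.get_obs();print(o["clock"],o["tcp_pos"],o["contact_force"],o["grip_width"],o["joints"])
b=np.array([-.236,.972,0]);print((o["tcp_pos"]-[.58056,.0079,.1865])@b)
f=imaging.grab_frame("wrist");cv2.imwrite("pics/w4.png",f["frame"])
E
```

```text
4.1667 [0.57287993 0.03968485 0.18656065] [-1.42433312 -1.88961519  5.8697426 ] 0.013962788378686548 [ 0.11200504  0.40674927 -0.36822557  1.84477836  0.18163808  0.92046037
 -1.67259837]
0.03270737051448685
```

View pics/w4.png

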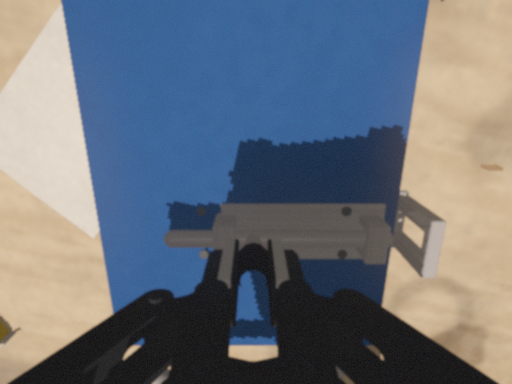

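Bolt drawn to the stop (32.7 mm of travel; the rod is now out of the keeper at px (400,235)). Release the knob, rise, turn 90° and go above the handle.

>>> apply_moves([
  [[0,0,0],0],
  [[0,0,0],0],
  [[0,0,0],0],
  [[0,0,0],0],
  [[0,0,-1],0],
  [[0,0,-3],0],
  [[0,0,-5],0],
  [[0,0,-7],0],
  [[0,0,-9],0],
  [[0,0,-9],0],
], claw=0.6)

```text
clock: 5.05
tcp_pos: [0.5741, 0.0411, 0.2801]
orientation: [-3.119, -0.373, -0.012]
contact_force: [1.2, 0.6, 0.8]
grip_width: 0.0512
```

>>> apply_moves([
  [[-1,0,0],0.12],
  [[-2,0,0],0.24],
  [[-3,0,0],0.36],
  [[-4,0,0],0.48],
  [[-5,-0.1,0],0.6],
  [[-6,-0.2,0],0.72],
  [[-7,-0.3,0],0.84],
  [[-7.4,-0.3,0],0.96],
  [[-7.4,-0.3,0],1.08],
  [[-7.4,-0.3,0],1.2],
])

```text
clock: 5.88
tcp_pos: [0.4989, 0.0259, 0.2752]
orientation: [2.781, -1.462, 0.0]
contact_force: [0.3, -0.3, 0.0]
grip_width: 0.0514
```

>>> apply_moves([
  [[0,0,0],0.12],
  [[0,0,0],0.24],
  [[0,0,0],0.37],
  [[0,0,0],0.37],
  [[0,0,0],0.37],
  [[0,0,0],0.37],
])

```text
clock: 6.38
tcp_pos: [0.4991, 0.0256, 0.2745]
orientation: [2.472, -1.937, -0.002]
contact_force: [1.0, -0.2, -0.2]
grip_width: 0.0512
```

```bash
python3 - <<'E'
from h import *
from bench import r,imaging
o=r.get_obs();print(o["clock"],o["tcp_pos"],o["contact_force"],o["grip_width"],o["joints"]);print(R.from_rotvec(o["orientation"]).as_matrix().round(3))
H=np.array([.5,.0254,.176])
f=imaging.grab_frame("wrist");pickle.dump(f,open("w5.pkl","wb"));cv2.imwrite("pics/w5.png",f["frame"]);print(rel(o,H),proj(f,H))
E
```

```text
6.3833 [0.49905482 0.0256244  0.27452729] [ 0.98093418 -0.18106286 -0.18466818] 0.051219314484987837 [-0.68506405  0.16996061  0.58044077  1.96638491 -0.10800842  1.0366527
 -2.95625303]
[[ 0.239 -0.971 -0.001]
 [-0.971 -0.239 -0.   ]
 [-0.     0.001 -1.   ]]
[ 0.04643379 -0.10016135  9.85258915] [251.90502116 199.93078792]
```

View pics/w5.png

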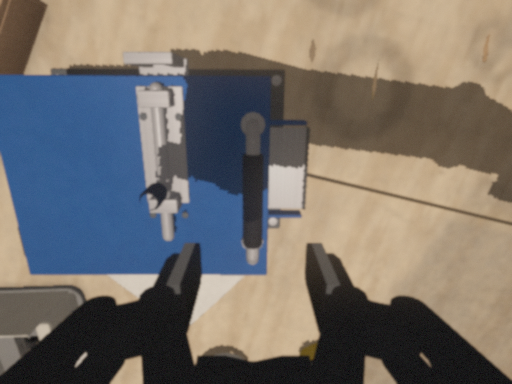

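The handle sleeve is centred at (253,200), against (252,200) predicted. Joint 7 is at its limit, so I'll turn a half turn the other way for the same grasp.

>>> apply_moves([
  [[0,0,0],-0.12],
  [[0,0,0],-0.24],
  [[0,0,0],-0.36],
  [[0,0,0],-0.48],
  [[0,0,0],-0.6],
  [[0,0,0],-0.72],
  [[0,0,0],-0.84],
  [[0,0,0],-0.96],
  [[0,0,0],-1.08],
  [[0,0,0],-1.2],
])

```text
clock: 7.27
tcp_pos: [0.4992, 0.0258, 0.2746]
orientation: [3.136, -0.189, -0.002]
contact_force: [0.9, -0.5, 1.1]
grip_width: 0.0513
```

>>> apply_moves([
  [[0,0,0],-0.12],
  [[0,0,0],-0.24],
  [[0,0,0],-0.36],
  [[0,0,0],-0.48],
  [[0,0,0],-0.6],
  [[0,0,0],-0.72],
  [[0,0,0],-0.84],
  [[0,0,0],-0.96],
  [[0,0,0],-1.08],
  [[0,0,0],-1.2],
])

```text
clock: 8.1
tcp_pos: [0.4992, 0.0258, 0.2746]
orientation: [-2.695, -1.614, 0.002]
contact_force: [0.6, 0.5, 0.8]
grip_width: 0.0512
```

>>> apply_moves([
  [[0,0,0],-0.12],
  [[0,0,0],-0.24],
  [[0,0,0],-0.36],
  [[0,0,0],-0.48],
  [[0,0,0],-0.6],
  [[0,0,0],-0.72],
  [[0,0,0],-0.74],
  [[0,0,0],-0.74],
  [[0,0,0],-0.74],
])

```text
clock: 8.85
tcp_pos: [0.4993, 0.0256, 0.2746]
orientation: [-1.941, -2.469, 0.001]
contact_force: [-0.0, -0.6, -0.1]
grip_width: 0.0509
```

```bash
python3 - <<'E'
from h import *
from bench import r
o=r.get_obs();print(o["clock"],o["tcp_pos"],o["contact_force"],o["joints"]);print(R.from_rotvec(o["orientation"]).as_matrix().round(3))
print(rel(o,[.5,.0254,.176]))
E
```

```text
8.85 [0.49929223 0.02563597 0.27460641] [-0.02963456 -0.58042062 -0.11376961] [-0.35919624  0.15991913  0.20624706  1.9474355  -0.0377699   1.03900424
  0.10225075]
[[-0.236  0.972 -0.001]
 [ 0.972  0.236 -0.   ]
 [ 0.    -0.001 -1.   ]]
[-0.0399412   0.07425687  9.86056268]
```

>>> apply_moves([
  [[0,0.1,2],0],
  [[0,0.1,4],0],
  [[0,0.1,6],0],
  [[0,0.1,8],0],
  [[0,0.1,9],0],
  [[0,0.1,9.8],0],
  [[0,0.1,9.8],0],
  [[0,0.1,9.8],0],
])

```text
clock: 9.52
tcp_pos: [0.5005, 0.0259, 0.1769]
orientation: [-1.938, -2.472, 0.001]
contact_force: [0.2, -0.5, 0.1]
grip_width: 0.0511
```

>>> apply_moves([
  [[0,0,0],0],
  [[0,0,0],0],
  [[0,0,0],0],
  [[0,0,0],0],
  [[0,0,0],0],
  [[0,0,0],0],
], claw=0, grip_force=40)

```text
clock: 10.02
tcp_pos: [0.4992, 0.0256, 0.1768]
orientation: [-1.937, -2.471, 0.004]
contact_force: [-5.6, -1.3, 5.2]
grip_width: 0.0135
```

```bash
python3 - <<'E'
import numpy as np
for d in range(0,66,5):
    t=np.radians(d);x=-.208*np.cos(t)+.046*np.sin(t);z=.208*np.sin(t)+.046*np.cos(t)
    print(d,round((x+.208)*100,1),round(-(z-.046)*100,1))
E
```

```text
0 0.0 -0.0
5 0.5 -1.8
10 1.1 -3.5
15 1.9 -5.2
20 2.8 -6.8
25 3.9 -8.4
30 5.1 -9.8
35 6.4 -11.1
40 7.8 -12.3
45 9.3 -13.4
50 11.0 -14.3
55 12.6 -15.1
60 14.4 -15.7
65 16.2 -16.2
```

>>> apply_moves([
  [[0,0.1,-0.9],0],
  [[0,0.4,-1.8],0],
  [[0,0.7,-2.7],0],
  [[0,1.0,-3.5],0],
  [[0,1.4,-4.4],0],
  [[0,1.8,-5.2],0],
  [[0,2.2,-6.0],0],
  [[0,2.7,-6.8],0],
  [[0,2.7,-6.8],0],
  [[0,2.7,-6.8],0],
])

```text
clock: 10.85
tcp_pos: [0.5248, 0.0318, 0.2451]
orientation: [-1.936, -2.47, 0.007]
contact_force: [-8.5, -3.3, 1.9]
grip_width: 0.0137
```

```bash
cat > chk.py <<'E'
from h import *
from bench import r
o=r.get_obs();q=o["tcp_pos"]-np.array([.4992,.0256,.1768]);a=np.array([.972,.236,0])
x=-.208+q@a;z=.046+q[2]
print(o["clock"],o["tcp_pos"],o["contact_force"],o["grip_width"],"r",np.hypot(x,z),"(0.213) ang",np.degrees(np.arctan2(z,-x)-np.arctan2(.046,.208)),"qv",np.abs(o["qvel"]).max(),o["joints"])
E
python3 chk.py
```

```text
10.85 [0.52477746 0.03175979 0.24511645] [-8.45330812 -3.32506336  1.88912851] 0.013737895731875496 r 0.21465714517439377 (0.213) ang 19.7076968925954 qv 0.01178791471835789 [-0.35514302  0.23924846  0.20760034  1.92386724 -0.05808112  0.98986667
  0.12002739]
```

>>> apply_moves([
  [[0,0.3,-0.8],0],
  [[0,0.8,-1.6],0],
  [[0,1.4,-2.3],0],
  [[0,2.0,-3.0],0],
  [[0,2.7,-3.7],0],
  [[0,3.3,-4.3],0],
  [[0,4.0,-4.9],0],
  [[0,4.7,-5.5],0],
  [[0,4.7,-5.5],0],
  [[0,4.7,-5.5],0],
])

```text
clock: 11.68
tcp_pos: [0.5713, 0.043, 0.3024]
orientation: [-1.937, -2.47, 0.005]
contact_force: [-15.1, -3.7, 11.3]
grip_width: 0.0136
```

```bash
python3 chk.py
```

```text
11.6833 [0.57132117 0.04297899 0.30235636] [-15.12109069  -3.71005688  11.28112999] 0.013639867263412937 r 0.21756186170874048 (0.213) ang 39.57887421859035 qv 0.015664288461430004 [-0.35914741  0.26477165  0.21518725  1.75215875 -0.0614785   1.13511117
  0.11590616]
```

>>> apply_moves([
  [[0,0,-0.5],0],
  [[0,0.6,-1.0],0],
  [[0,1.4,-1.5],0],
  [[0,2.2,-2.0],0],
  [[0,2.9,-2.4],0],
  [[0,2.9,-2.4],0],
  [[0,2.9,-2.4],0],
])

```text
clock: 12.27
tcp_pos: [0.6008, 0.0501, 0.3243]
orientation: [-1.938, -2.472, 0.002]
contact_force: [-4.5, -3.4, -0.7]
grip_width: 0.0132
```

```bash
python3 chk.py
```

```text
12.2667 [0.60076879 0.05014009 0.32434357] [-4.46627401 -3.40451375 -0.7346542 ] 0.013234048681020367 r 0.21947206086203983 (0.213) ang 49.39705889770224 qv 0.02106597206073812 [-0.35834461  0.29958589  0.21858455  1.6560749  -0.06805195  1.19452242
  0.11698813]
```

>>> apply_moves([
  [[0,0.7,-0.4],0],
  [[0,1.4,-0.8],0],
  [[0,2.1,-1.1],0],
  [[0,2.8,-1.3],0],
  [[0,3.4,-1.5],0],
  [[0,3.9,-1.7],0],
  [[0,3.9,-1.7],0],
  [[0,3.9,-1.7],0],
  [[0,3.9,-1.7],0],
])

```text
clock: 13.02
tcp_pos: [0.6389, 0.0593, 0.3428]
orientation: [1.938, 2.471, 0.001]
contact_force: [-5.2, -4.0, 6.4]
grip_width: 0.0136
```

```bash
python3 chk.py; python3 - <<'E'
from h import *
from bench import imaging
ims=[]
for n,(y0,y1,x0,x1) in(("scene",(120,260,150,290)),("top",(100,220,160,280))):
    f=imaging.grab_frame(n);pickle.dump(f,open(n+"9.pkl","wb"));ims.append(cv2.resize(f["frame"][y0:y1,x0:x1],(400,400),interpolation=2))
cv2.imwrite("pics/e.png",np.hstack(ims))
E
```

```text
13.0167 [0.63888281 0.0593049  0.34275057] [-5.20614872 -3.99936408  6.38665946] 0.013605614943826071 r 0.2214817928349824 (0.213) ang 60.65962480254698 qv 0.0020656847985191934 [-0.35382969  0.35630881  0.22204398  1.53805401 -0.08024068  1.25512193
  0.12047401]
```

View pics/e.png

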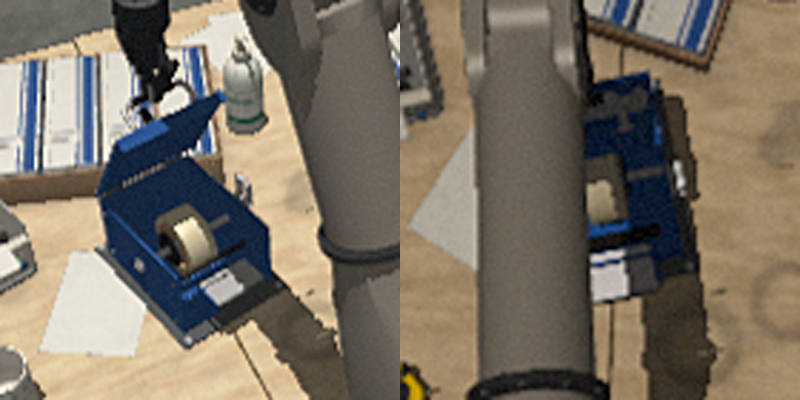

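The cover stands open, with its front edge from crop (115,143) to (225,97). I'll check the angle from these corners.

```bash
python3 - <<'E'
from h import *
f=pickle.load(open("scene9.pkl","rb"))
a=np.array([.972,.236,0]);b=np.array([-.236,.972,0]);z=np.array([0,0,1.]);H=np.array([.6999,.0709,.13])+.003*a+.003*b
print("seen R",(150+225*.35,120+97*.35),"L",(150+115*.35,120+143*.35))
for d in(50,55,60,65,70):
    t=np.radians(d);P=lambda s,h:H+s*.089*b-a*(.222*np.cos(t)-h*np.sin(t))+z*(.222*np.sin(t)+h*np.cos(t))
    print(d,"R",proj(f,P(-1,0)),proj(f,P(-1,.006)),"L",proj(f,P(1,0)),proj(f,P(1,.006)))
E
```

```text
seen R (228.75, 153.95) L (190.25, 170.05)
50 R [231.76082151 159.85080271] [231.04983239 158.5800213 ] L [195.18434183 178.28419944] [194.42597651 176.94112249]
55 R [229.39744907 155.81117362] [228.6458851  154.58204268] L [192.68428428 174.00473736] [191.89553389 172.69952722]
60 R [226.91529697 151.92607503] [226.13131068 150.75166581] L [190.09914769 169.86913145] [189.28868721 168.61591719]
65 R [224.34131527 148.23655628] [223.53344962 147.1290968 ] L [187.45735781 165.92186945] [186.63410617 164.73394313]
70 R [221.70347806 144.78062226] [220.88049628 143.75127504] L [184.78787557 162.20437522] [183.96081454 161.0939409 ]
```

```bash
python3 chk.py; python3 -c "
from bench import r
print(r.hand_in())"
```

```text
13.1167 [0.63881815 0.05931465 0.34269965] [-5.09548414 -4.9353438   4.84157824] 0.013270260139612895 r 0.22145065085419463 (0.213) ang 60.640811235407334 qv 0.0021177471401429195 [-0.35385172  0.35623644  0.22203245  1.53826655 -0.08026578  1.2550023
  0.12047106]
the job is handed in; nothing more can be done
None
```

I drew the bolt fully back, lifted the cover to about 60°, and handed in with the gripper still holding the handle at 40 N, at 13.1 s on the clock. The hand-in reports no verdict.

**Bolt:** it travelled 32.7 mm by the arm's measured position, and the picture showed the rod clear of the keeper. I did not measure it again after lifting the cover.

**Cover angle:** the last checks did not fully agree, but all fall within the allowed 54.3–65.7°:
- The arm's position gives 60–61°.
- The left corner of the cover in the scene image gives about 60°.
- The right corner gives about 56°, from a coarse pixel reading.

**Hold:** the arm was still, with joint speeds around 0.002 rad/s. The finger opening was steady at about 13 mm on the 15 mm sleeve.

**Disagreement:** the grasp point ended about 8 mm further from my estimated hinge line than expected. The handle may have slipped slightly in the fingers, or the hinge estimate is off by a few mm. A sideways force of up to about 19 N built up during the lift. It was about 9 N at the end.

**Other things on the bench:** the arm's path stayed clear of the bystanders, but I did not measure their positions again at the end.

I also had to turn the gripper back half a turn on the way, because joint 7 had come close to its limit.

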